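Index the barrel stop one hole along its rail and hold the lock home

TASK

Set the blue barrel stop one hole further along its rail, towards the green end. First pull the red-handled lockout pin up out of the slide and stand it in the grey cup; then pull the yellow lock plunger up, move the slide to the very next hole, and push the plunger fully home, finishing while you are still holding the yellow knob down (it springs back up if let go). Leave everything else on the bench where it is.

Things in the scene. Friction and masses are not known exactly. Their poses are not given: they have to be found in the camera images.
- index_rail: Fixed indexing rail: aluminium square tube 34 x 300 x 34 mm, holes in its top every 40 mm, on a dark base plate 85 x 330 x 10 mm. Origin on the bench under the tube's centre line; y axis along the tube towards its green end cap (the other cap is black), z up. The tube's top is at z = 54 mm; the blue slide (52 x 124 mm) on it has its top at 68 mm and a low stop plate on the +x side.
- slide (a joint): Travel (m) of the blue slide along the rail's +y axis, to the green end. 0 at the start (first hole, within 1 mm or so); the next hole is at 0.040, another at 0.080; range -0.004 to 0.088. About 2 N of friction when the lockout pin is out and the plunger is up; otherwise it is locked, with about 2 mm play either way. It carries pin guide, plunger and knob along.
- plunger (a joint): Lift (m) of the lock plunger: 0 is fully home, 0.026 the upper stop. Left alone it floats at about 0.005 on a 300 N/m spring, still in its hole; above 0.014 its 8 mm round-ended tip is clear of the tube and the slide can move. It takes about 2 N downward to stay home and 5 N to hold it at 0.022. Let down between holes the tip lands on the tube and it stays above 0.010.
- plunger_knob: Yellow upright spool-shaped plunger knob, 28 mm tall, 27 mm wide at its two rims, 22 mm at the waist; origin at its centre. It lies 30 mm (plus the slide's travel) towards the green end from the index_rail origin; at home its centre is 99 mm and its underside 85 mm above the bench. The brass bush under it is 18 mm wide (30 mm at its foot).
- pin_handle (a point): Centre of the red handle (20 mm wide, 45 mm tall) of the loose steel lockout pin, 60 g, 109 mm long, z along it. It starts upright in the slide's guide tube (13 mm bore, 24 mm outside, top at z = 104 mm), 50 mm to the black end from the index_rail origin, 80 mm from the knob; handle centre at z = 126.5 mm. The rod, 9 mm thick, must rise 64 mm to leave the guide.
- pin_foot (a point): Lower end of the lockout pin's rod, on its axis, 86.5 mm below the centre of the handle.
- pin_cup: Fixed grey round cup for parking the lockout pin, 60 mm tall, 56 mm outside, 48 mm inside, floor 6 mm above the bench, on a dark disc 84 mm wide and 6 mm thick. Origin on the bench under its centre, z up. The pin may lean in it.
- lens_a: Bystander: black lens barrel, 53 x 53 x 34 mm; origin at the centre of its underside. Leave it where it is.
- lens_b: Bystander: black lens barrel, 53 x 53 x 34 mm; origin at the centre of its underside. Leave it where it is.
- stamp: Bystander: hand stamp with a brown knob handle, standing, 26 x 44 x 62 mm; origin at the centre of its underside. Leave it where it is.
- tape_ring: Bystander: roll of tape lying flat, 68 mm across, 18 mm tall; origin at the centre of its underside. Leave it where it is.
- marker: Bystander: black pen lying on the bench, 138 mm long; origin under its middle. Leave it where it is.
- sachets: Bystander: banded bundle of blue and white sachets, 57 x 68 x 45 mm; origin at the centre of its underside. Leave it where it is.

How it is judged:
On the way, in this order (a step that is already met when the one before it is completed fails the run):
1. the lockout pin stands in the grey cup, let go, with the slide still in its first hole (horizontal distance between pin_foot and pin_cup below 0.026 m and z of pin_foot in the frame of pin_cup below 0.02 m and contact force between the fingers and lockout_pin below 0.1 N and value of joint slide below 0.006 m), for 0.2 s.
2. the lock plunger is pulled clear of its hole by the fingers (value of joint plunger above 0.014 m and contact force between the fingers and plunger_knob above 1 N), for 0.05 s.
3. the slide is at the next hole and the plunger is pushed home in it (value of joint slide between 0.036 and 0.044 m and value of joint plunger below 0.002 m), for 0.2 s.
At the end, for the whole second after the job is handed in: The slide is within 4 mm of the next hole (travel 36 to 44 mm), the plunger is within 2 mm of fully home, the fingers still press on the yellow knob with more than 1 N, and the lockout pin stands in the grey cup with its foot within 20 mm of the cup's underside and inside its wall (all of step 3 and contact force between the fingers and plunger_knob above 1 N and horizontal distance between pin_foot and pin_cup below 0.026 m and z of pin_foot in the frame of pin_cup below 0.02 m); the arm keeps its last pose, push and grip.
It fails at once if a bystander (lens barrels, stamp, tape roll, pen, sachets) is shifted by more than 30 mm (distance of any of lens_a, lens_b, stamp, tape_ring, marker, sachets from where it was at the start of the episode above 0.03 m).
It also fails if it takes over 64 s, if anything falls off the work surface, if the arm or the gripper's body presses on something with over 40 N, if the wrist force passes 120 N, or if a joint passes its speed limit or range.

ROBOT

A 6-joint arm with a two-finger parallel gripper is mounted at the origin on a cart in front of the work surface, level with it; the furniture and walls round the work are solid. World frame = base frame: x ahead of the robot, y to its left, z up, the work surface at z = 0. Lengths are in m, angles in rad, forces in N, time in s.
With the tool pointing down it reaches from about 0.375 to 0.9 m from the base axis. Payload 3.1 kg.
Tool frame: the origin (TCP) lies between the finger pads; the fingertips stand 17 mm ahead of it and the grasp point (between the pads) lies 2 mm behind it; z points along the fingers, y is the line along which they close (so a half turn about z gives the same grasp; the last joint's range is limited). The gripper opens to 85 mm and grips with 20 to 120 N. Pads are 22 mm wide; open, the fingers measure 114 mm over their backs; the gripper's body (76 mm by 85 mm) begins 54 mm behind the grasp point. The pads swing forward as they close: fully open they stand 13 mm farther back than shut.
Start: joints at [-1.302, 0.527, 1.433, -0, 1.181, -0.178], TCP at [0.271, -0.563, 0.248] pointing down, gripper open.
Joint ranges: [-3.08, 3.08], [-0.75, 2.2], [0.22, 2.44], [-1.43, 4.57], [0, 2.65], [-2.85, 2.85]. Speed limits (rad/s): [2.79, 2.79, 3.14, 3.14, 3.14, 3.14].

INTERFACE

Orientations are given as a unit quaternion [x, y, z, w].
In Python, from station import sense, vision, order gives the robot as it stands.
- The arm moves only by the shell command python3 -m crank 'ROWS' [OPENING] [FORCE]. ROWS is JSON, a list of rows, each an object with "dp": the shift along the world's x, y, z in units of 30 mm (1.0 is 30 mm), a list of three; "angular": the turn, a rotation vector about the world's x, y, z in degrees, a list of three. In form: [{"dp": [dx, dy, dz], "angular": [ax, ay, az]}, ...]. A call has 1 to 20 rows; each row shifts and turns the commanded pose from where the row before left it; what a row does not reach is not made up. A row lasts 1/10 s, in which the tool goes at most 50 mm and 8.59 degrees, less where a joint would pass 70% of its speed; a pose out of reach is approached as far as the arm can. A call is refused whole if a number of a shift passes 1 or a number of a turn 8.59, either way. A call with a gripper value outside its range is refused whole. OPENING is the closure, from 0 (fully open) to 1 (shut), set as the call begins (- or left out, the last holds). The fingers move at their own pace and stop on an object; FORCE is the grip in N (left out, the last holds). Time passes only in rows, so rows that do not move let the fingers close. It gives the time, the measured TCP pose, the force, the opening and the grip force at its end, in the units of the state.
- sense(): the state, without advancing time (a new reading comes with each control period).
- vision.snapshot(name): name is "scene" or "top" or "wrist"; returns a dict with "image" (400x640x3 uint8, blue, green, red), "range_z" (400x640 float32, m along the optical axis (not along the pixel's ray), 0 where there is no reading), "mtx" (3x3 intrinsics, pixels), "pose" (4x4, takes a point from camera to world coordinates); the wrist camera has in their place "mount" (4x4, takes a point from camera to tool coordinates, whose origin is the TCP and whose axes are the flange's). Camera axes: x right, y down, z forward; pixel columns grow to the right and rows downward; lengths in m; the calibration is good to about 2 mm. A picture is of the moment at which its call begins: read the wrist's pose just before it.
- order.sign_off(): hands the job in; it is judged then, once.
The state is a dict: "t": time; "q": joint angles; "qd": joint speeds; "tau": joint torques, N m; "tcp_pos": TCP position; "tool_rot": TCP orientation; "force": force on the tool from outside, world axes, zero at the start; "ft_torque": the same for the moment, N m; "finger_gap": opening from 0.0 (shut) to 1.0 (fully open); "gripper_force": force on a finger pad.
Only numpy, scipy, OpenCV 4.12 (cv2) and the standard library are available. Lean on these libraries where they do the work, as an engineer would, in place of code of your own. Each camera call takes 0.05 s, during which the arm holds its last target. There are 200 camera calls.

## Working session

There is one attempt and no reset: what is moved stays moved. The work goes in short steps, Python scripts to look and compute and a shell command to move; the robot and the scene stay as the last step left them, time stands still between calls to the robot, and variables do not carry over. Pictures are saved under pics/ and viewed, at most 10 in all, crops included, and the job is handed in when it is done.

```bash
ls; mkdir -p pics
cat > h.py <<'E'
import numpy as np, cv2
from station import sense, vision, order
def shot(n):
    s=sense(); d=vision.snapshot(n)
    if 'pose' not in d:
        from scipy.spatial.transform import Rotation as R
        T=np.eye(4);T[:3,:3]=R.from_quat(s['tool_rot']).as_matrix();T[:3,3]=s['tcp_pos']
        d['pose']=T@d['mount']
    return d
def ray(d,u,v,z):
    r=d['pose'][:3,:3]@np.linalg.inv(d['mtx'])@np.array([u,v,1.]);o=d['pose'][:3,3]
    return o+r*(z-o[2])/r[2]
def cloud(d):
    v,u=np.mgrid[:400,:640];z=d['range_z'];K=d['mtx']
    p=np.stack([(u-K[0,2])/K[0,0]*z,(v-K[1,2])/K[1,1]*z,z],-1)
    P=p@d['pose'][:3,:3].T+d['pose'][:3,3];P[z==0]=np.nan
    return P
E
python3 - <<'E'
from h import *
for n in('top','scene'):
    d=shot(n);cv2.imwrite(f'pics/{n}0.png',d['image']);print(n,d['pose'].round(3).tolist(),d['mtx'].tolist())
print(sense())
E
```

```text
pics
top [[-0.017, -0.984, 0.178, 0.246], [-1.0, 0.018, 0.005, 0.032], [-0.008, -0.178, -0.984, 1.669], [0.0, 0.0, 0.0, 1.0]] [[460.9548952958153, 0.0, 325.21228981826226], [0.0, 460.9548952958153, 192.26341132279836], [0.0, 0.0, 1.0]]
scene [[0.714, -0.338, 0.614, -0.61], [-0.7, -0.364, 0.614, -1.092], [0.016, -0.868, -0.497, 1.005], [0.0, 0.0, 0.0, 1.0]] [[498.62157641803793, 0.0, 312.77718554659873], [0.0, 498.62157641803793, 202.34481526138075], [0.0, 0.0, 1.0]]
{'t': 0.1, 'q': array([-1.30153308e+00,  5.28376675e-01,  1.43378123e+00, -5.68431654e-06,
        1.18138450e+00, -1.78494497e-01]), 'qd': array([ 0.00036958, -0.00164565, -0.00359577, -0.00027241,  0.00176102,
       -0.00030879]), 'tau': array([ 2.64178352e-04, -4.43302560e+01, -1.78586984e+01, -2.20771335e-04,
        3.85727501e-03,  1.39228703e-05]), 'tcp_pos': array([ 0.27045438, -0.56277676,  0.24742705]), 'tool_rot': array([ 9.75042922e-01,  2.22014300e-01, -4.68545307e-05, -9.73752247e-04]), 'force': array([ 0.19500513, -0.42137308,  0.40078326]), 'ft_torque': array([-0.0007375 ,  0.00815022,  0.02627006]), 'gripper_force': 0.0, 'finger_gap': 0.9993709930065735}
```

View pics/top0.png

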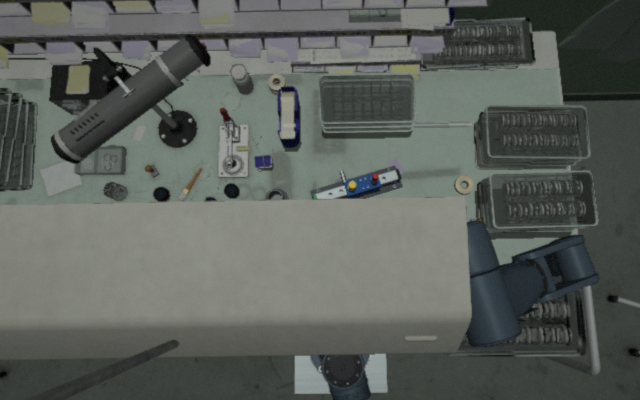

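View pics/scene0.png

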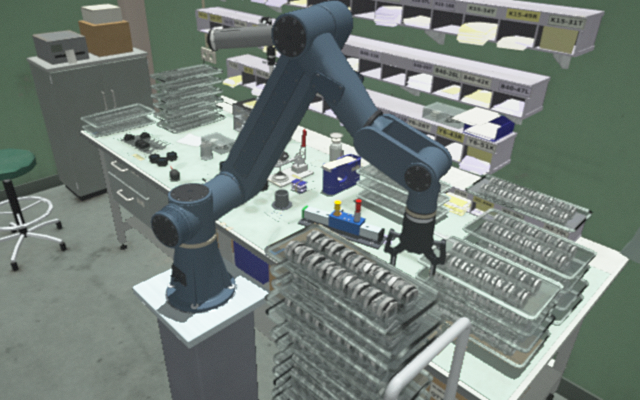

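The top view shows the rail, with the yellow knob near (352,186) and the red handle near (376,177). The green end is at left (about 318,195) and the grey cup at (277,195) is partly hidden by an overhead slab. In the scene view the cup is at (282,198), yellow at (338,207), red at (358,207).

Run:
```python
from h import *
for n,boxes in(('top',{'y':(335,170,370,200),'r':(362,165,390,195),'cup':(262,184,292,200)}),('scene',{'y':(325,195,345,220),'r':(350,195,368,220),'cup':(265,185,300,215)})):
    d=shot(n);P=cloud(d);hsv=cv2.cvtColor(d['image'],cv2.COLOR_BGR2HSV);H,S,V=[hsv[...,i].astype(int) for i in range(3)]
    if n=='top': print('slab',P[250,200],P[300,400])
    for k,(a,b,c,e) in boxes.items():
        m=np.zeros((400,640),bool);m[b:e,a:c]=1
        if k=='y':m&=(H>18)&(H<34)&(S>130)&(V>90)
        elif k=='r':m&=((H<8)|(H>172))&(S>130)&(V>60)
        else:m&=(P[...,2]>.03)&(P[...,2]<.08)
        q=P[m];v,u=np.nonzero(m)
        if len(q)==0: print(k,'none');continue
        top=q[q[:,2]>np.nanmax(q[:,2])-.012]
        print(n,k,len(q),'uv',u.mean().round(1),v.mean().round(1),'med',np.nanmedian(q,0).round(4),'max',np.nanmax(q,0).round(4),'min',np.nanmin(q,0).round(4),'topmean',top.mean(0).round(4))
    crop=d['image'][140:220,240:480] if n=='top' else d['image'][160:260,250:400]
    cv2.imwrite(f'pics/{n}c.png',cv2.resize(crop,None,fx=3.3 if n=='top' else 5,fy=3.3 if n=='top' else 5,interpolation=cv2.INTER_CUBIC))
```

```text
slab [0.26437365 0.11651001 1.36344413] [ 0.22987711 -0.01444956  1.36058374]
top y 36 uv 351.7 184.9 med [ 0.5507 -0.0529  0.118 ] max [ 0.5649 -0.0428  0.1245] min [ 0.5401 -0.0603  0.0967] topmean [ 0.5511 -0.0526  0.1183]
top r 22 uv 375.1 175.9 med [ 0.574  -0.1303  0.148 ] max [ 0.5811 -0.1228  0.1527] min [ 0.5669 -0.1372  0.1409] topmean [ 0.5744 -0.1303  0.1475]
top cup 59 uv 274.4 193.6 med [0.5403 0.2244 0.0541] max [0.5495 0.2469 0.0671] min [0.5159 0.1908 0.0301] topmean [0.5357 0.2195 0.0596]
scene y 62 uv 337.1 206.9 med [ 0.5471 -0.0588  0.1032] max [ 0.5624 -0.0434  0.1229] min [ 0.5379 -0.0668  0.0709] topmean [ 0.549  -0.0573  0.1173]
scene r 48 uv 358.2 204.1 med [ 0.5696 -0.1357  0.1374] max [0.7888 0.0336 0.1495] min [ 0.5622 -0.1433 -0.0029] topmean [ 0.5731 -0.1331  0.1447]
scene cup 178 uv 282.3 194.5 med [0.5219 0.2155 0.0468] max [0.6419 0.2739 0.0655] min [0.4889 0.1874 0.0308] topmean [0.5198 0.217  0.0575]
```

View pics/scenec.png

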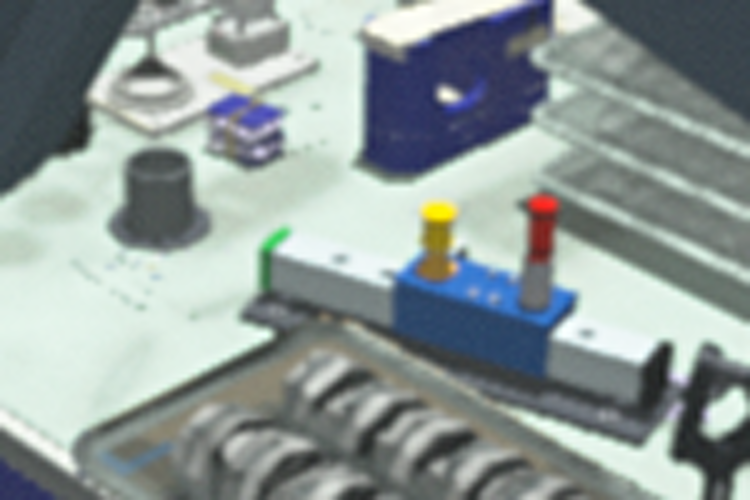

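The crop shows the cup rim centre at about (281.6,191.8) and its disc at about (282,204.4). The knob and red handle stand upright on the blue slide, and a tray rack stands in the foreground.

Run:
```python
from h import *
d=shot('scene');print('rim',ray(d,281.6,191.8,.06),'disc',ray(d,282,204.4,.006))
A=cloud(d).reshape(-1,3);B=cloud(shot('top')).reshape(-1,3)
A=np.vstack([A,B[B[:,2]<1.2]])
A=A[~np.isnan(A[:,0])]
xs=np.arange(.1,.95,.05);ys=np.arange(.4,-.75,-.05)
print('y\\x',*(f'{x:.2f}' for x in xs))
for y in ys:
    r=[]
    for x in xs:
        m=(A[:,0]>=x)&(A[:,0]<x+.05)&(A[:,1]>=y)&(A[:,1]<y+.05)
        r.append(f'{100*A[m,2].max():4.0f}' if m.any() else '   .')
    print(f'{y:5.2f}',*r)
```

```text
rim [0.52499138 0.21870493 0.06      ] disc [0.52153822 0.21360136 0.006     ]
y\x 0.10 0.15 0.20 0.25 0.30 0.35 0.40 0.45 0.50 0.55 0.60 0.65 0.70 0.75 0.80 0.85 0.90
 0.40    .    .    .    .    .    .    .    .    4    4    4   64   65   65    2    1    1
 0.35    .    .    .    .   -9    .    .   -0    4    4   11   11   65   66   66    1   15
 0.30    .    .    .    0    1    1    1    1    1    1    3    3   63   66   66    1   15
 0.25    .    .    .    1    1    1    1    1    4    2    5    5    1    1    1    1    9
 0.20    .    .    .    1    1    1    1    6    6    6    5    5   13   12   13   12   12
 0.15    .    .    .    1    1    1    1    6    7    2    1    1   13   13   13   13   12
 0.10    .    .    .    1    1    1    1    1    1    1    2    1   13   13   13   13   12
 0.05   33   40   43    1    1    1    1    6    7    2    1    2    1   14   14   14   14
 0.00   33   45   51   27    1    1    1    2    6    5    1    1    1   14   16   16   15
-0.05   32   55   60   36    .    .    .    .   12   12    6    1    1   15   16   16   16
-0.10    1   60   68  
[... 460 characters left out ...]
  .    .    .    .    1    1    1    1    1    2    2    1    2
-0.40   32   73   73   70    .    .    .    .    1    1    1    1    1    1    1    1    1
-0.45   32   68   68   66    .    .    .    .    3    3    2    1    1    1    2    1    2
-0.50   32   62   63   62   60    .   20   20   20   19   19   18   15   14    1    1    1
-0.55   32   60   60   59   60   20   21   21   22   20   20   21   21   20   19    1    1
-0.60   32   31   59   57   57   20   22   22   22   20   20   22   22   21   19    1    1
-0.65   32   32   56   55   35   20   22   21   22   20   20   22   22   21   19    1    1
-0.70   31   31   19    1    1   20   22   22   22   20   21   22   22   21   19    1    1
```

```bash
python3 -m crank '[{"dp":[0,0,1],"angular":[0,0,0]},{"dp":[0,0,1],"angular":[0,0,0]},{"dp":[0,0,1],"angular":[0,0,0]},{"dp":[0.67,0.96,0],"angular":[0,0,-0.6]},{"dp":[0.67,0.96,0],"angular":[0,0,-0.6]},{"dp":[0.67,0.96,0],"angular":[0,0,-0.6]},{"dp":[0.67,0.96,0],"angular":[0,0,-0.6]},{"dp":[0.67,0.96,0],"angular":[0,0,-0.6]},{"dp":[0.67,0.96,0],"angular":[0,0,-0.6]},{"dp":[0.67,0.96,0],"angular":[0,0,-0.6]},{"dp":[0.67,0.96,0],"angular":[0,0,-0.6]},{"dp":[0.67,0.96,0],"angular":[0,0,-0.6]},{"dp":[0.67,0.96,0],"angular":[0,0,-0.6]},{"dp":[0.67,0.96,0],"angular":[0,0,-0.6]},{"dp":[0.67,0.96,0],"angular":[0,0,-0.6]},{"dp":[0.67,0.96,0],"angular":[0,0,-0.6]},{"dp":[0.67,0.96,0],"angular":[0,0,-0.6]},{"dp":[0,0,0],"angular":[0,0,0]}]' 0.45 30
python3 - <<'E'
from h import *
d=shot('wrist');cv2.imwrite('pics/w1.png',d['image']);print(sense()['tcp_pos'],d['pose'].round(3).tolist())
E
```

```text
t: 2.1
tcp_pos: [0.5538, -0.1566, 0.3382]
tool_rot: [0.988, 0.152, 0.001, -0.001]
force: [-0.7, -0.8, -0.6]
finger_gap: 0.55
gripper_force: 0.0
[ 0.55270426 -0.15837242  0.33817514] [[0.301, -0.913, -0.275, 0.623], [-0.954, -0.288, -0.087, -0.134], [0.0, 0.288, -0.957, 0.464], [0.0, 0.0, 0.0, 1.0]]
```

View pics/w1.png

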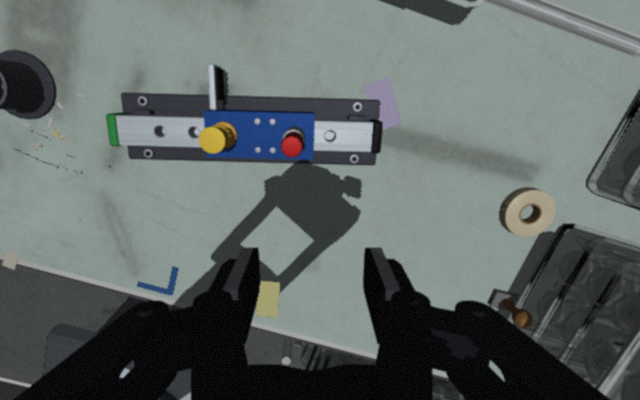

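The wrist view has the rail nearly level in the image. Knob top is at about (212,139), red handle top at about (292,147), green cap at (113,130), black cap at (377,136), and the cup is cut off at left.

```bash
cat > loc.py <<'E'
from h import *
def loc(zy=.118,zr=.149):
    d=shot('wrist');hsv=cv2.cvtColor(d['image'],cv2.COLOR_BGR2HSV);P=cloud(d);H,S,V=[hsv[...,i].astype(int) for i in range(3)]
    ms={'y':(H>20)&(H<34)&(S>140)&(V>150),'r':((H<8)|(H>172))&(S>140)&(V>60),'g':(H>45)&(H<80)&(S>140)}
    for k,m in ms.items():
        n,lab,st,c=cv2.connectedComponentsWithStats(m.astype(np.uint8))
        if n<2: continue
        i=1+st[1:,4].argmax();q=P[lab==i];z=np.nanmedian(q[:,2]);zt=np.nanpercentile(q[:,2],95)
        t=(lab==i)&(P[...,2]>zt-.006);v,u=np.nonzero(t)
        (cu,cv_),rad=cv2.minEnclosingCircle(np.stack([u,v],1).astype(np.float32))
        print(k,st[i],'ztop',zt.round(4),'uv',(round(cu,1),round(cv_,1),round(rad,1)),'ray@ztop',ray(d,cu,cv_,zt).round(4),'depthmean',np.nanmean(P[t],0).round(4))
    s=sense();print('tcp',s['tcp_pos'].round(4),s['tool_rot'].round(4))
    return d,P
E
python3 - <<'E'
from loc import *
d,P=loc()
for a,b in(((113,130),(377,136)),):
    print(ray(d,*a,.054),ray(d,*b,.054))
E
```

```text
y [197 125  26  26 515] ztop 0.1195 uv (210.0, 137.7, 13.1) ray@ztop [ 0.5536 -0.0526  0.1195] depthmean [ 0.5532 -0.0523  0.1183]
r [280 133  21  22 349] ztop 0.1497 uv (289.6, 143.5, 10.6) ray@ztop [ 0.5761 -0.1299  0.1497] depthmean [ 0.5759 -0.1299  0.1485]
g [105 113  11  31 227] ztop 0.0566 uv (110.5, 128.0, 15.7) ray@ztop [0.5173 0.075  0.0566] depthmean [0.5169 0.0763 0.0551]
tcp [ 0.5521 -0.1595  0.3381] [ 9.885e-01  1.511e-01 -3.000e-04  1.000e-04]
[0.51519181 0.07326253 0.054     ] [ 0.60124101 -0.22376264  0.054     ]
```

```bash
python3 -m crank '[{"dp":[0.78,0.98,0],"angular":[0,0,-1.2]},{"dp":[0,0,-0.9],"angular":[0,0,0]},{"dp":[0,0,-0.9],"angular":[0,0,0]},{"dp":[0,0,-0.9],"angular":[0,0,0]},{"dp":[0,0,-0.9],"angular":[0,0,0]},{"dp":[0,0,-0.7],"angular":[0,0,0]},{"dp":[0,0,0],"angular":[0,0,0]},{"dp":[0,0,0],"angular":[0,0,0]}]'
python3 - <<'E'
from loc import *
d,P=loc();cv2.imwrite('pics/w2.png',d['image'])
E
```

```text
t: 3.0
tcp_pos: [0.5752, -0.1319, 0.2095]
tool_rot: [0.99, 0.139, -0.0, 0.0]
force: [0.2, -1.1, 0.3]
finger_gap: 0.546
gripper_force: 0.0
y [ 167  191   40   37 1119] ztop 0.1194 uv (186.6, 209.7, 19.8) ray@ztop [ 0.5532 -0.0521  0.1194] depthmean [ 0.5532 -0.0519  0.1183]
r [294 211  30  30 421] ztop 0.1495 uv (308.5, 225.2, 15.3) ray@ztop [ 0.5761 -0.1293  0.1495] depthmean [ 0.576  -0.1292  0.1486]
g [ 44 157  36  49 509] ztop 0.0563 uv (54.5, 184.5, 21.8) ray@ztop [0.5179 0.0747 0.0563] depthmean [0.5175 0.0764 0.0551]
tcp [ 0.5759 -0.1319  0.2104] [9.903e-01 1.391e-01 7.000e-04 6.000e-04]
```

View pics/w2.png

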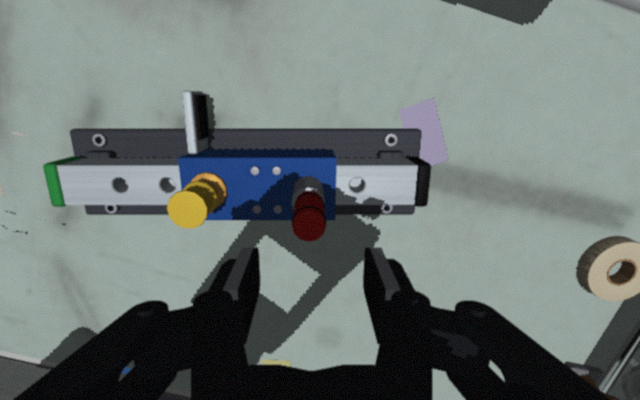

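The red handle top, at (309,225), is centred between the fingers and the knob is well clear to the left. Next I descend and grip.

```bash
python3 -m crank '[{"dp":[0,0.07,-0.6],"angular":[0,0,0]},{"dp":[0,0,-0.7],"angular":[0,0,0]},{"dp":[0,0,-0.7],"angular":[0,0,0]},{"dp":[0,0,-0.67],"angular":[0,0,0]},{"dp":[0,0,0],"angular":[0,0,0]},{"dp":[0,0,0],"angular":[0,0,0]}]'
python3 -m crank '[{"dp":[0,0,0],"angular":[0,0,0]},{"dp":[0,0,0],"angular":[0,0,0]},{"dp":[0,0,0],"angular":[0,0,0]},{"dp":[0,0,0],"angular":[0,0,0]},{"dp":[0,0,0],"angular":[0,0,0]},{"dp":[0,0,0],"angular":[0,0,0]}]' 1 30
```

```text
t: 3.65
tcp_pos: [0.5763, -0.1292, 0.1305]
tool_rot: [0.99, 0.14, 0.001, 0.001]
force: [0.4, 0.0, 0.8]
finger_gap: 0.552
gripper_force: 0.0
t: 4.25
tcp_pos: [0.5765, -0.1291, 0.1309]
tool_rot: [0.99, 0.14, 0.001, 0.001]
force: [-0.7, 0.1, 6.6]
finger_gap: 0.222
gripper_force: 29.4
```

```bash
python3 -m crank '[{"dp":[0,0,0.4],"angular":[0,0,0]},{"dp":[0,0,0.7],"angular":[0,0,0]},{"dp":[0,0,0.8],"angular":[0,0,0]},{"dp":[0,0,0.8],"angular":[0,0,0]},{"dp":[0,0,0.8],"angular":[0,0,0]},{"dp":[0,0,0.5],"angular":[0,0,0]},{"dp":[0,0,0],"angular":[0,0,0]}]'
python3 - <<'E'
from loc import *
d,P=loc()
E
```

```text
t: 4.95
tcp_pos: [0.5767, -0.1291, 0.2523]
tool_rot: [0.99, 0.14, 0.002, 0.002]
force: [-0.5, -0.4, -0.1]
finger_gap: 0.222
gripper_force: 29.4
y [192 179  33  32 804] ztop 0.1194 uv (208.5, 195.2, 16.6) ray@ztop [ 0.5536 -0.0523  0.1194] depthmean [ 0.5532 -0.0519  0.1183]
r [287 288  49  39 600] ztop 0.2708 uv (311.1, 308.5, 24.1) ray@ztop [ 0.5765 -0.1282  0.2708] depthmean [ 0.5773 -0.128   0.2699]
g [ 80 157  15  38 351] ztop 0.0565 uv (88.6, 175.9, 18.9) ray@ztop [0.5185 0.0743 0.0565] depthmean [0.5175 0.0764 0.0552]
tcp [ 0.5758 -0.1288  0.2506] [9.902e-01 1.397e-01 1.100e-03 7.000e-04]
```

```bash
python3 -m crank '[{"dp":[-0.15,0.5,0],"angular":[0,0,0]},{"dp":[-0.15,0.95,0],"angular":[0,0,0]},{"dp":[-0.15,0.95,0],"angular":[0,0,0]},{"dp":[-0.15,0.95,0],"angular":[0,0,0]},{"dp":[-0.15,0.95,0],"angular":[0,0,0]},{"dp":[-0.15,0.95,0],"angular":[0,0,0]},{"dp":[-0.15,0.95,0],"angular":[0,0,0]},{"dp":[-0.15,0.95,0],"angular":[0,0,0]},{"dp":[-0.15,0.95,0],"angular":[0,0,0]},{"dp":[-0.15,0.95,0],"angular":[0,0,0]},{"dp":[0,0.3,0],"angular":[0,0,0]},{"dp":[0,0,0],"angular":[0,0,0]},{"dp":[0,0,0],"angular":[0,0,0]}]'
python3 - <<'E'
from loc import *
d,P=loc();cv2.imwrite('pics/w3.png',d['image'])
m=(P[...,2]>.052)&(P[...,2]<.068)&(P[...,1]>.14)&(P[...,1]<.3)&(P[...,0]>.44)&(P[...,0]<.62)
q=P[m];print(len(q),q.min(0),q.max(0))
(c,r)=cv2.minEnclosingCircle(q[:,:2].astype(np.float32));print('cup',c,r)
E
```

```text
t: 6.3
tcp_pos: [0.53, 0.1515, 0.2486]
tool_rot: [0.99, 0.14, -0.001, 0.0]
force: [0.3, 0.3, -1.1]
finger_gap: 0.226
gripper_force: 29.4
y [548 220  33  30 738] ztop 0.1197 uv (564.1, 235.4, 17.1) ray@ztop [ 0.5527 -0.0512  0.1197] depthmean [ 0.5529 -0.0513  0.1186]
r [ 287  288   49   44 1189] ztop 0.2671 uv (311.1, 308.8, 24.5) ray@ztop [0.5297 0.1523 0.2671] depthmean [0.5292 0.1523 0.2662]
g [369 183  18  44 594] ztop 0.0564 uv (380.0, 207.6, 18.7) ray@ztop [0.5177 0.0791 0.0564] depthmean [0.5176 0.0787 0.0551]
tcp [0.5303 0.1511 0.2487] [ 9.902e-01  1.394e-01 -5.000e-04  2.000e-04]
929 [0.49711111 0.19301285 0.0520106 ] [0.55252361 0.24833676 0.06138165]
cup (0.5245723128318787, 0.22061437368392944) 0.028018852695822716
```

View pics/w3.png

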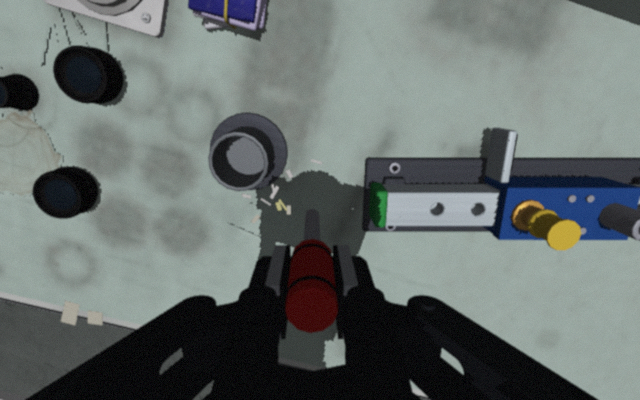

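Cup rim at (238,158) gives the cup at (0.5246, 0.2206). The pin hangs upright in the grip.

```bash
python3 -m crank '[{"dp":[-0.06,0.77,0],"angular":[0,0,0]},{"dp":[-0.06,0.77,0],"angular":[0,0,0]},{"dp":[-0.06,0.77,0],"angular":[0,0,0]},{"dp":[0,0,0],"angular":[0,0,0]},{"dp":[0,0,-0.7],"angular":[0,0,0]},{"dp":[0,0,-0.8],"angular":[0,0,0]},{"dp":[0,0,-0.7],"angular":[0,0,0]},{"dp":[0,0,0],"angular":[0,0,0]}]'
python3 - <<'E'
from loc import *
d,P=loc();cv2.imwrite('pics/w4.png',d['image'])
E
```

```text
t: 7.15
tcp_pos: [0.5233, 0.219, 0.1804]
tool_rot: [0.99, 0.139, -0.004, 0.001]
force: [0.2, 0.4, -1.0]
finger_gap: 0.222
gripper_force: 29.5
y [299   0   3  15  27] ztop 0.0446 uv (300.0, 7.0, 7.1) ray@ztop [0.6451 0.2623 0.0446] depthmean [0.6455 0.2625 0.0434]
r [ 286  288   51   44 1700] ztop 0.1989 uv (311.0, 308.3, 25.1) ray@ztop [0.5233 0.2199 0.1989] depthmean [0.5223 0.2196 0.198 ]
g [ 454  214   35   56 1339] ztop 0.0563 uv (478.5, 247.0, 22.5) ray@ztop [0.5182 0.0806 0.0563] depthmean [0.5174 0.0795 0.0548]
tcp [0.5245 0.2195 0.182 ] [ 9.903e-01  1.388e-01 -1.800e-03  3.000e-04]
```

View pics/w4.png

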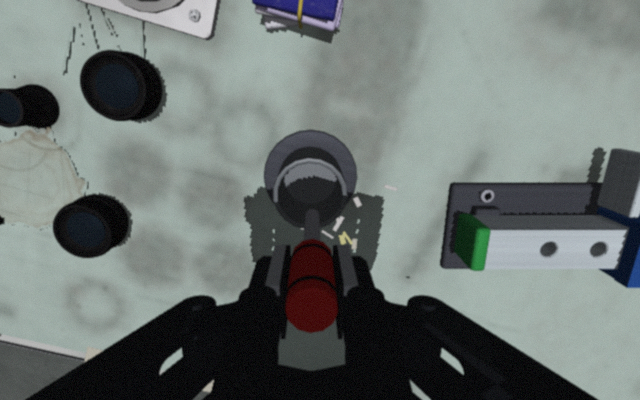

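The pin's rod (312,215) is in line over the cup (310,190), so I lower it.

```bash
python3 -m crank '[{"dp":[0,0,-0.7],"angular":[0,0,0]},{"dp":[0,0,-0.8],"angular":[0,0,0]},{"dp":[0,0,-0.7],"angular":[0,0,0]},{"dp":[0,0,-0.4],"angular":[0,0,0]},{"dp":[0,0,-0.1],"angular":[0,0,0]},{"dp":[0,0,0],"angular":[0,0,0]}]'
```

```text
t: 7.8
tcp_pos: [0.5257, 0.2209, 0.1028]
tool_rot: [0.99, 0.139, 0.0, 0.0]
force: [0.3, -0.6, -0.8]
finger_gap: 0.225
gripper_force: 29.5
```

```bash
python3 -m crank '[{"dp":[0,0,-0.13],"angular":[0,0,0]},{"dp":[0,0,0],"angular":[0,0,0]}]'; python3 -m crank '[{"dp":[0,0,0],"angular":[0,0,0]},{"dp":[0,0,0],"angular":[0,0,0]},{"dp":[0,0,0],"angular":[0,0,0]},{"dp":[0,0,0],"angular":[0,0,0]},{"dp":[0,0,0],"angular":[0,0,0]},{"dp":[0,0,0],"angular":[0,0,0]}]' 0
python3 -m crank '[{"dp":[0,0,0.5],"angular":[0,0,0]},{"dp":[0,0,0.9],"angular":[0,0,0]},{"dp":[0,0,0.9],"angular":[0,0,0]},{"dp":[0,0,0.9],"angular":[0,0,0]},{"dp":[0,0,0.9],"angular":[0,0,0]},{"dp":[0,0,0],"angular":[0,0,0]}]'
python3 - <<'E'
from loc import *
d,P=loc();cv2.imwrite('pics/w5.png',d['image'])
E
```

```text
t: 8.0
tcp_pos: [0.5255, 0.2212, 0.0989]
tool_rot: [0.99, 0.14, 0.001, -0.0]
force: [0.3, -0.3, -0.4]
finger_gap: 0.226
gripper_force: 29.5
t: 8.6
tcp_pos: [0.525, 0.2212, 0.0983]
tool_rot: [0.99, 0.14, 0.0, -0.0]
force: [0.2, 0.7, 0.3]
finger_gap: 0.999
gripper_force: 0.0
t: 9.2
tcp_pos: [0.5274, 0.2217, 0.2252]
tool_rot: [0.99, 0.14, 0.004, -0.0]
force: [0.4, 0.2, -0.2]
finger_gap: 0.997
gripper_force: 0.0
y [303   0   5  34  37] ztop 0.0443 uv (305.0, 16.5, 16.6) ray@ztop [0.6556 0.2643 0.0443] depthmean [0.6557 0.264  0.0434]
r [299 197  23  21 159] ztop 0.1156 uv (310.0, 206.5, 11.7) ray@ztop [0.5247 0.2225 0.1156] depthmean [0.5253 0.2228 0.1145]
g [438 207  28  48 922] ztop 0.0563 uv (456.5, 235.0, 19.5) ray@ztop [0.5173 0.0802 0.0563] depthmean [0.5172 0.0793 0.0548]
tcp [0.5262 0.2214 0.2232] [ 9.902e-01  1.397e-01  2.300e-03 -1.000e-04]
```

View pics/w5.png

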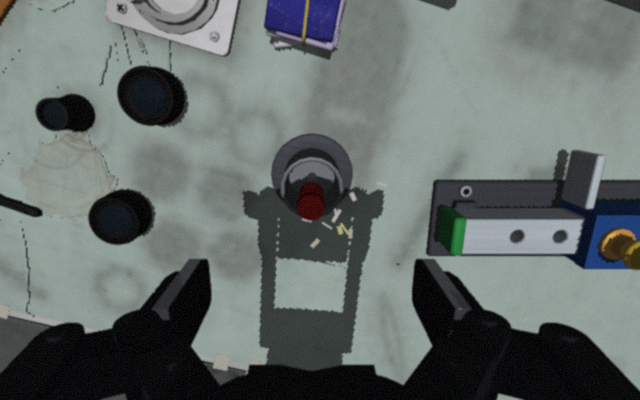

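The pin stands upright in the cup (red at 311,201), released. Next is the knob.

```bash
python3 -m crank '[{"dp":[0.09,-0.91,0],"angular":[0,0,0]},{"dp":[0.09,-0.91,0],"angular":[0,0,0]},{"dp":[0.09,-0.91,0],"angular":[0,0,0]},{"dp":[0.09,-0.91,0],"angular":[0,0,0]},{"dp":[0.09,-0.91,0],"angular":[0,0,0]},{"dp":[0.09,-0.91,0],"angular":[0,0,0]},{"dp":[0.09,-0.91,0],"angular":[0,0,0]},{"dp":[0.09,-0.91,0],"angular":[0,0,0]},{"dp":[0.09,-0.91,0],"angular":[0,0,0]},{"dp":[0.09,-0.91,0],"angular":[0,0,0]},{"dp":[0,0,0],"angular":[0,0,0]},{"dp":[0,0,0],"angular":[0,0,0]}]' 0.35
python3 - <<'E'
from loc import *
d,P=loc()
E
```

```text
t: 10.45
tcp_pos: [0.5511, -0.0519, 0.2199]
tool_rot: [0.99, 0.139, -0.001, -0.001]
force: [-0.1, 0.9, 0.5]
finger_gap: 0.65
gripper_force: 0.0
y [300 185  25   8 121] ztop 0.1197 uv (312.0, 190.0, 12.0) ray@ztop [ 0.5618 -0.0485  0.1197] depthmean [ 0.5626 -0.0482  0.1185]
g [151 153  25  47 468] ztop 0.0565 uv (161.0, 178.6, 20.8) ray@ztop [0.519  0.0743 0.0565] depthmean [0.5178 0.0768 0.0552]
tcp [ 0.5511 -0.0512  0.2201] [ 9.902e-01  1.395e-01 -1.300e-03 -9.000e-04]
```

```bash
python3 -m crank '[{"dp":[0.07,-0.03,-0.8],"angular":[0,0,0]},{"dp":[0,0,-0.9],"angular":[0,0,0]},{"dp":[0,0,-0.9],"angular":[0,0,0]},{"dp":[0,0,-0.8],"angular":[0,0,0]},{"dp":[0,0,-0.5],"angular":[0,0,0]},{"dp":[0,0,0],"angular":[0,0,0]},{"dp":[0,0,0],"angular":[0,0,0]}]'
python3 -m crank '[{"dp":[0,0,0],"angular":[0,0,0]},{"dp":[0,0,0],"angular":[0,0,0]},{"dp":[0,0,0],"angular":[0,0,0]},{"dp":[0,0,0],"angular":[0,0,0]},{"dp":[0,0,0],"angular":[0,0,0]},{"dp":[0,0,0],"angular":[0,0,0]}]' 1 40
```

```text
t: 11.2
tcp_pos: [0.5539, -0.0517, 0.1042]
tool_rot: [0.99, 0.14, -0.0, -0.0]
force: [0.5, -0.6, 0.4]
finger_gap: 0.644
gripper_force: 0.0
t: 11.8
tcp_pos: [0.5547, -0.0527, 0.1046]
tool_rot: [0.99, 0.14, 0.001, 0.0]
force: [1.7, 1.6, -0.3]
finger_gap: 0.285
gripper_force: 39.2
```

```bash
python3 -m crank '[{"dp":[0,0,0.2],"angular":[0,0,0]},{"dp":[0,0,0.2],"angular":[0,0,0]},{"dp":[0,0,0.15],"angular":[0,0,0]},{"dp":[0,0,0],"angular":[0,0,0]},{"dp":[0,0,0],"angular":[0,0,0]},{"dp":[0,0,0],"angular":[0,0,0]}]'
python3 - <<'E'
from loc import *
d,P=loc()
E
```

```text
t: 12.4
tcp_pos: [0.5546, -0.0527, 0.1207]
tool_rot: [0.99, 0.14, 0.001, 0.0]
force: [4.2, 3.5, -4.6]
finger_gap: 0.287
gripper_force: 39.5
g [  72  182   47   72 1142] ztop 0.0563 uv (89.2, 223.2, 30.5) ray@ztop [0.5196 0.0736 0.0563] depthmean [0.518  0.0766 0.0552]
tcp [ 0.5546 -0.0527  0.1207] [9.902e-01 1.395e-01 5.000e-04 0.000e+00]
```

```bash
python3 -m crank '[{"dp":[-0.075,0.256,0],"angular":[0,0,0]},{"dp":[-0.075,0.256,0],"angular":[0,0,0]},{"dp":[-0.075,0.256,0],"angular":[0,0,0]},{"dp":[-0.075,0.256,0],"angular":[0,0,0]},{"dp":[-0.075,0.256,0],"angular":[0,0,0]},{"dp":[0,0,0],"angular":[0,0,0]},{"dp":[0,0,0],"angular":[0,0,0]},{"dp":[0,0,0],"angular":[0,0,0]}]'
python3 - <<'E'
from loc import *
d,P=loc();cv2.imwrite('pics/w6.png',d['image'])
E
```

```text
t: 13.25
tcp_pos: [0.5433, -0.0133, 0.1208]
tool_rot: [0.99, 0.14, 0.001, -0.0]
force: [4.3, 4.1, -3.7]
finger_gap: 0.291
gripper_force: 39.7
g [ 143  183   37   71 1125] ztop 0.0564 uv (156.6, 223.2, 30.0) ray@ztop [0.5191 0.0751 0.0564] depthmean [0.518  0.0769 0.0552]
tcp [ 0.5433 -0.0133  0.1209] [ 9.902e-01  1.395e-01  7.000e-04 -4.000e-04]
```

View pics/w6.png

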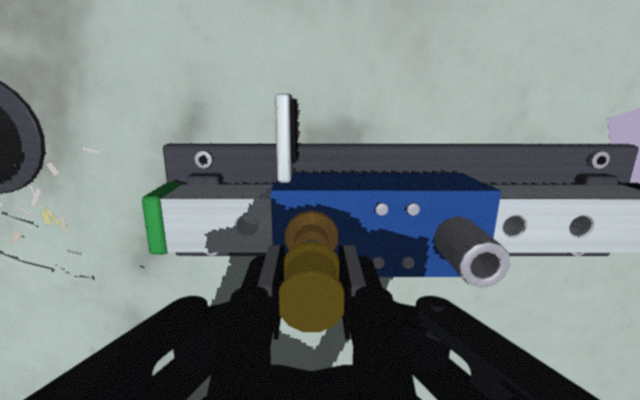

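The slide has moved (TCP travel about 41 mm, knob still held at 310,290). Now I push the plunger down.

```bash
python3 -m crank '[{"dp":[0,0,-0.2],"angular":[0,0,0]},{"dp":[0,0,-0.2],"angular":[0,0,0]},{"dp":[0,0,-0.15],"angular":[0,0,0]},{"dp":[0,0,-0.1],"angular":[0,0,0]},{"dp":[0,0,0],"angular":[0,0,0]},{"dp":[0,0,0],"angular":[0,0,0]},{"dp":[0,0,0],"angular":[0,0,0]}]'
```

```text
t: 14.0
tcp_pos: [0.5434, -0.0136, 0.1019]
tool_rot: [0.99, 0.14, 0.001, -0.0]
force: [3.6, 2.8, 0.2]
finger_gap: 0.285
gripper_force: 40.0
```

```bash
python3 -m crank '[{"dp":[0,0,-0.07],"angular":[0,0,0]},{"dp":[0,0,0],"angular":[0,0,0]},{"dp":[0,0,0],"angular":[0,0,0]}]';python3 -m crank '[{"dp":[0,0,-0.07],"angular":[0,0,0]},{"dp":[0,0,0],"angular":[0,0,0]},{"dp":[0,0,0],"angular":[0,0,0]}]';python3 -m crank '[{"dp":[0,0,-0.07],"angular":[0,0,0]},{"dp":[0,0,0],"angular":[0,0,0]},{"dp":[0,0,0],"angular":[0,0,0]}]'
```

```text
t: 14.3
tcp_pos: [0.5435, -0.014, 0.0999]
tool_rot: [0.99, 0.14, 0.001, 0.0]
force: [3.8, 3.8, 5.1]
finger_gap: 0.289
gripper_force: 40.4
t: 14.6
tcp_pos: [0.5439, -0.0147, 0.0997]
tool_rot: [0.99, 0.14, 0.001, 0.001]
force: [-0.2, 2.1, 18.5]
finger_gap: 0.285
gripper_force: 41.4
t: 14.9
tcp_pos: [0.5441, -0.0151, 0.0995]
tool_rot: [0.99, 0.14, 0.002, 0.001]
force: [-2.2, 0.5, 31.2]
finger_gap: 0.287
gripper_force: 42.4
```

```bash
python3 -m crank '[{"dp":[0,0,-0.0],"angular":[0,0,0]},{"dp":[0,0,0.07],"angular":[0,0,0]},{"dp":[0,0,0],"angular":[0,0,0]},{"dp":[0,0,0],"angular":[0,0,0]}]'
python3 - <<'E'
from loc import *
d=shot('wrist');P=cloud(d)
hsv=cv2.cvtColor(d['image'],cv2.COLOR_BGR2HSV).astype(int)
m=(hsv[...,0]>18)&(hsv[...,0]<34)&(hsv[...,1]>120);m[:,:270]=0;m[:,350:]=0;m[:230]=0
q=P[m];zt=np.nanpercentile(q[:,2],95);t=q[q[:,2]>zt-.004];print('knob top',zt,np.nanmean(t,0),(np.nanmin(t,0)+np.nanmax(t,0))/2)
# guide tube ring top (z~.104), start position was ~(0.576,-0.130)
g=P[(P[...,2]>.098)&(P[...,2]<.11)&(P[...,1]<-.06)&(P[...,1]>-.14)];c,r=cv2.minEnclosingCircle(g[:,:2].astype(np.float32));print('guide',c,r,np.median(g[:,2]))
print(np.dot(np.array(c)-[.5760,-.1295],[-.281,.96]))
E
```

```text
t: 15.3
tcp_pos: [0.544, -0.0151, 0.0997]
tool_rot: [0.99, 0.14, 0.002, 0.001]
force: [0.4, 1.2, 18.0]
finger_gap: 0.282
gripper_force: 41.4
knob top 0.11338313651432377 [ 0.54336032 -0.01450685  0.11260927] [ 0.54238008 -0.01484155  0.13738234]
guide (0.5639349222183228, -0.0910162404179573) 0.012720148079097271 0.10312470720272168
0.04033469605541228
```

The plunger is bottomed: knob top is at 0.113 m and slide travel is about 40.3 mm, pressed at 18 N. Handing in.

```bash
python3 -c "
from station import order
print(order.sign_off())"
```

```text
the job is handed in; nothing more can be done
None
```

The job is handed in: the lockout pin stands in the grey cup, the slide measured about 40.3 mm along at the next hole, and the plunger is fully home with the gripper still holding the yellow knob down at about 18 N; no verdict came back.

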